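Unscrew the cap of the polisher's worn brush, whichever way its thread runs

ROBOT

A 6-joint arm with a two-finger parallel gripper is mounted at the origin on a cart in front of the work surface, level with it; the furniture and walls round the work are solid. World frame = base frame: x ahead of the robot, y to its left, z up, the work surface at z = 0. Lengths are in m, angles in rad, forces in N, time in s.
With the tool pointing down it reaches from about 0.3 to 0.85 m from the base axis. Payload 5.4 kg.
Tool frame: the origin (TCP) lies on the centre line of the jaws, within the pads' length; the fingertips stand 14 mm ahead of it and the grasp point (between the pads) lies 5 mm behind it; y points along the fingers, x is the direction in which the jaws open and shut, and the axes are right-handed (so a half turn about y gives the same grasp; the last joint's range is limited). The gripper opens to 85 mm and grips with 20 to 120 N. Pads are 22 mm wide; open, the fingers measure 114 mm over their backs; the gripper's body (76 mm by 85 mm) begins 54 mm behind the grasp point. The pads swing forward as they close: fully open they stand 13 mm farther back than shut.
Start: joints at [-1.43, 0.158, 1.597, -0, 1.386, -0.21], TCP at [0.198, -0.54, 0.222] pointing down, gripper open.
Joint ranges: [-2.91, 2.91], [-0.94, 2.29], [0.18, 2.7], [-1.29, 4.43], [0.17, 2.64], [-3, 3]. Speed limits (rad/s): [2.57, 2.57, 3.14, 3.14, 3.14, 3.14].

INTERFACE

Orientations are given as a unit quaternion [w, x, y, z].
In Python, from plant import get_state, grab_frame, sign_off gives the robot as it stands. The module is installed in compiled form; this text tells all that it offers.
- The arm moves only by the tool step_arm, never from a script. Its argument "targets" is a list of rows, each a list of 7 numbers: the turn, a rotation vector about the world's x, y, z in units of 5 degrees (1.0 is 5 degrees), then the shift along the world's x, y, z in units of 25 mm (1.0 is 25 mm), then the opening, from -1 (shut) to 1 (fully open), so that 0 is half open. In form: [[rx, ry, rz, tx, ty, tz, grip], ...]. A call has 1 to 20 rows; each row is the pose to reach, as a shift and turn from the pose commanded when the call began; what a row does not reach only later rows make up. A row lasts 1/8 s, in which the tool goes at most 62.5 mm and 10.7 degrees, less where a joint would pass 70% of its speed; a pose out of reach is approached as far as the arm can. A call with a gripper value outside its range is refused whole. The fingers move at their own pace and stop on an object; "newtons" is the grip in N (left out, the last holds). Time passes only in rows, so rows that repeat a pose let the fingers close. It gives the time, the measured TCP pose, the force and the opening at its end, in the units of the state.
- get_state(): the state, without advancing time (a new reading comes with each control period).
- grab_frame(name): name is "side" or "top"; returns a dict with "image" (420x560x3 uint8, blue, green, red), "mtx" (3x3 intrinsics, pixels), "k1" (the pictures are not rectified: a ray, as slopes to the right and down, at radius r is drawn at 1 + k1 r^2 times it, then the intrinsics apply), "rvec" (rotation vector, rad) and "tvec" (3), from world to camera coordinates, as OpenCV has them. Camera axes: x right, y down, z forward; pixel columns grow to the right and rows downward; lengths in m; the calibration is good to about 2 mm. A picture is of the moment at which its call begins. There is no depth.
- sign_off(): hands the job in, once; it reports no verdict.
The state is a dict: "t": time; "qpos": joint angles; "dq": joint speeds; "joint_efforts": joint torques, N m; "position": TCP position; "orientation": TCP orientation; "wrist_force": force on the tool from outside, world axes, zero at the start; "ft_torque": the same for the moment, N m; "opening": finger opening in m.
Only numpy, scipy, OpenCV 4.12 (cv2) and the standard library are available. Lean on these libraries where they do the work, as an engineer would, in place of code of your own. Each camera call takes 0.05 s, during which the arm holds its last target. There are 200 camera calls.

TASK

The floor polisher's head lies underside up: one brush is already new and blue, the other is worn down and tan. Take the yellow screw cap off the worn brush: the two brushes spin opposite ways, so one cap has an ordinary and the other a left-hand thread, and nobody knows which is which, so try it both ways if need be to find how it loosens, then lift it straight off. Finish while still holding the cap still and level in the gripper, about 10 cm above the spindle it came from, so that the brush can be pulled off; leave the blue brush's cap and the tools alone.

Things in the scene. Friction and masses are not known exactly. Their poses are not given: they have to be found in the camera images.
- polisher: Head of a twin-brush floor polisher, fixed, underside up: dark grey oblong with round ends, 382 mm long along its y, 204 mm wide along x, base plate 45 mm above the worktop, handle joint and two small wheels on its +x side. Origin on the worktop under its middle, z up. The two spindles stand on its y axis, 89 mm either side of the origin; their gears lock them: they do not turn.
- worn_brush: Worn brush disc, 176 mm across, fixed, tan splayed bristles; on either spindle. Origin on the spindle's axis on the base plate (45 mm above the worktop). Bristle ring from radius 60 to 90 mm, tips about 97 mm above the worktop; inside it the dish is free from radius 26 to 54 mm, its floor 58 mm above the worktop (six low ribs up to 63 mm).
- fresh_brush: The new brush disc on the other spindle: the same, but with straight blue bristles, tips 111 mm above the worktop.
- worn_cap: Yellow screw cap in the middle of the worn brush: round ribbed knob 48 mm across, 25 mm high (from 75 to 100 mm above the worktop), about 90 g, may be gripped at any yaw. Origin on its axis in the knob's underside, which seats 75 mm above the worktop; z up, x along the raised bar on its top towards a dark dot. Screwed home, its x points along the polisher's x within about 5 degrees.
- worn_cap_lugs (a point): Two side lugs (tips 16.5 mm off the axis) on the cap's stem (16 mm thick, 26 mm long), 18 mm under the cap's origin, hidden in the bored spindle under ramps: a quarter-turn thread of unseen hand. The tightening way it stops within 10 degrees, and light fingers slip. The loosening way it runs easily without rising, is free from 62 degrees, stops at 86 degrees. 30 mm of lift clears the stem.
- fresh_cap: The same cap on the blue brush, its thread of the other hand. Not to be moved.
- screwdriver: Screwdriver with red handle, 199 mm long along its y, lying loose on the open worktop to the right of the polisher (not the like one in the tray). Origin under its middle.
- torch: Black pocket torch, 123 mm long along its y, 35 mm high, lying loose on the open worktop beyond the screwdriver. Origin under its middle.
Things that resemble listed ones, but are neither listed nor needed, are in the scene too. What is shaped like the worn_cap but pink or purple is not meant.

How it is judged:
By the outcome, as a careful person would: the job done as asked, in the order asked, and still so for the second after the job is handed in, while the arm keeps its last pose, push and grip.
It also fails if it takes over 38 s, if anything falls off the work surface, if the arm or the gripper's body presses on something with over 40 N, if the wrist force passes 120 N, or if a joint passes its speed limit or range.

## Working session

There is one attempt and no reset: what is moved stays moved. The work goes in short steps, Python scripts to look and compute and a tool call to move; the robot and the scene stay as the last step left them, time stands still between calls to the robot, and variables do not carry over. Pictures are saved under pics/ and viewed, about 8 in all and at most 12, crops included, and the job is handed in when it is done.

Besides the shell and the picture viewer there is one more tool, called after "Call:" by a JSON object that holds its "op" and its "data". step_arm: Moves the arm, as the interface text tells. Its arguments: {"type":"object","properties":{"targets":{"type":"array","items":{"type":"array","items":{"type":"number"}}},"newtons":{"type":"number"}},"required":["targets"]}

```bash
mkdir -p pics
cat > h.py <<'E'
import numpy as np, cv2
from plant import get_state, grab_frame, sign_off
def ray(f,u,v):
    K=f["mtx"];k=f["k1"]
    d=np.array([(u-K[0,2])/K[0,0],(v-K[1,2])/K[1,1]]);s=d.copy()
    for _ in range(30): s=d/(1+k*(s@s))
    R=cv2.Rodrigues(np.array(f["rvec"],float))[0]
    return -R.T@np.ravel(f["tvec"]), R.T@np.array([s[0],s[1],1])
def onplane(f,u,v,z):
    c,r=ray(f,u,v); return c+r*(z-c[2])/r[2]
def proj(f,p):
    K=f["mtx"];R=cv2.Rodrigues(np.array(f["rvec"],float))[0]
    q=R@np.array(p)+np.ravel(f["tvec"]); s=q[:2]/q[2]; s=s*(1+f["k1"]*(s@s))
    return K[0,0]*s[0]+K[0,2],K[1,1]*s[1]+K[1,2]
def tri(f,a,g,b):
    c1,r1=ray(f,*a);c2,r2=ray(g,*b)
    t=np.linalg.lstsq(np.c_[r1,-r2],c2-c1,rcond=None)[0]
    p,q=c1+t[0]*r1,c2+t[1]*r2
    return (p+q)/2,np.linalg.norm(p-q)
E
python3 - <<'E'
from h import *
import pickle
for n in("top","side"):
    f=grab_frame(n); pickle.dump(f,open(n+".pkl","wb")); cv2.imwrite(f"pics/{n}0.png",f["image"]); print(n,ray(f,280,210))
    h=cv2.cvtColor(f["image"],cv2.COLOR_BGR2HSV)
    m=cv2.inRange(h,(20,110,80),(36,255,255))
    N,_,s,c=cv2.connectedComponentsWithStats(m)
    for i in range(1,N):
        if s[i,4]>25: print(s[i],c[i])
s=get_state();print(s)
E
```

```text
top (array([ 0.36971492, -0.14820714,  1.2037518 ]), array([ 0.07791576, -0.00661712, -0.99699626]))
[ 85 146   3  32  62] [ 86.16129032 159.14516129]
[520 165  23  14 216] [530.41666667 171.94444444]
[275 188  17  17 230] [282.76521739 195.89130435]
[215 202  17  18 228] [222.96929825 210.57017544]
side (array([-0.11600149,  0.95758643,  0.65665055]), array([ 0.44782185, -0.79101831, -0.41690022]))
[278 198  16   8  97] [285.7628866 201.4742268]
[260 221  18  15 219] [268.01369863 227.8173516 ]
{'t': 0.1, 'qpos': array([-1.43008045e+00,  1.58991332e-01,  1.59812241e+00, -1.26392993e-05,
        1.38620305e+00, -2.10036059e-01]), 'dq': array([ 0.00222943, -0.00265392, -0.00321764,  0.00117044,  0.00011922,
       -0.00071519]), 'joint_efforts': array([-2.31542060e-05, -3.96995080e+01, -3.32335067e+01, -2.23938014e-04,
        4.30484943e-03,  7.96410319e-06]), 'position': array([ 0.19750232, -0.53941553,  0.22120433]), 'orientation': array([ 0.58001265, -0.57912722,  0.40550955, -0.40467145]), 'wrist_force': array([-0.09342778, -0.82829077,  1.40873124]), 'ft_torque': array([-0.00809661,  0.04965639,  0.00389585]), 'opening': 0.08545830936902757}
```

View pics/top0.png

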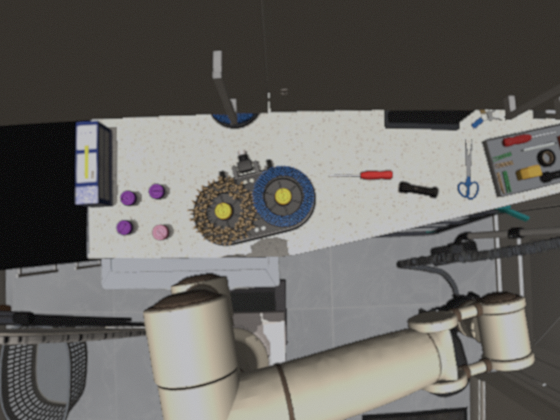

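View pics/side0.png

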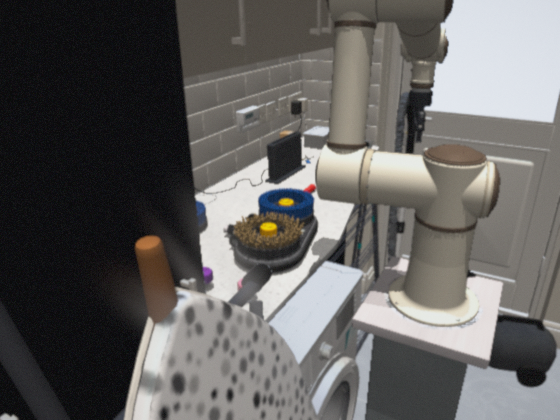

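The top view shows the tan brush with its yellow cap at (223,210) and the blue brush's cap at (283,196). The purple and pink look-alikes are at (128,198), (157,191), (124,227) and (160,232), and there is a yellow-handled tool in the tray at (530,172). The worn cap is the yellow knob in the tan bristles at (223,210), or (268,228) in the side view. I'll confirm it in one enlarged crop and measure it.

Run:
```python
from h import *
import pickle
from scipy.spatial.transform import Rotation as Ro
t=pickle.load(open("top.pkl","rb"));s=pickle.load(open("side.pkl","rb"))
w=(223,210.6);b=(282.8,195.9)
W=onplane(t,*w,.098);B=onplane(t,*b,.098)
print(W,B,np.linalg.norm(W-B)); print("tri",tri(t,w,s,(268,226.5)),tri(t,b,s,(285.8,201.5)))
d=(B-W);print("line angle",np.degrees(np.arctan2(d[1],d[0])))
q=get_state()["orientation"];print(Ro.from_quat(q,scalar_first=True).as_matrix().round(3))
print("polisher -y side? joint", onplane(t,245,165,.05), "mid",(W+B)/2)
c1=cv2.resize(t["image"][160:250,180:325],None,fx=4,fy=4,interpolation=cv2.INTER_CUBIC)
cv2.imwrite("pics/crop1.png",c1)
```

```text
[0.45893152 0.00801582 0.098     ] [ 0.49652685 -0.16473525  0.098     ] 0.17679462737767015
tri (array([0.45980683, 0.00851454, 0.0976673 ]), np.float64(0.001904623867636601)) (array([ 0.49696973, -0.16443883,  0.09914819]), np.float64(0.0012717580602592867))
line angle -77.72232168881455
[[ 0.344 -0.     0.939]
 [-0.939  0.002  0.344]
 [-0.002 -1.     0.   ]]
polisher -y side? joint [ 0.59929262 -0.05388981  0.05      ] mid [ 0.47772918 -0.07835972  0.098     ]
```

View pics/crop1.png

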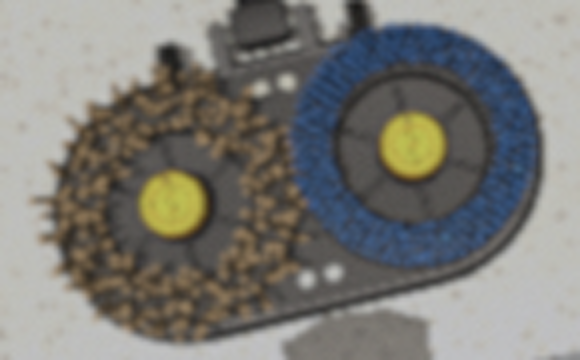

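The crop confirms it: the left knob, yellow within tan bristles, is the worn cap, and the right one, in blue, stays. The caps measure 177 mm apart (178 expected) and 98–99 mm high, which fits. The target is (0.459, 0.008). I'll move above it with the fingers partly open.

Call:
{"op": "step_arm", "data": {"targets": [[1e-09,0,1,0.95,2,0,0.53],[0,0,2,1.9,4,0,0.53],[0,0,3,2.85,6,0,0.53],[0,0,4,3.8,8,0,0.53],[0,0,5,4.75,10,0,0.53],[0,0,6,5.7,12,0,0.53],[0,0,7,6.65,14,0,0.53],[0,0,8,7.6,16,0,0.53],[0,0,9,8.6,18,0,0.53],[0,0,10,9.5,20,0,0.53],[0,0,11,10.2,21.4,0,0.53],[0,0,11,10.46,21.93,0,0.53],[0,0,11,10.46,21.93,0,0.53],[0,0,11,10.46,21.93,0,0.53],[0,0,11,10.46,21.93,0,0.53]], "newtons": 40}}

```text
t: 1.98
position: [0.4588, 0.0072, 0.2221]
orientation: [-0.701, 0.701, -0.092, 0.092]
wrist_force: [-0.2, 0.0, -0.2]
opening: 0.065
```

Call:
{"op": "step_arm", "data": {"targets": [[0,0,0,0,0.03,-1,0.53],[0,0,0,0,0.03,-2,0.53],[0,0,0,0,0.03,-3,0.53],[0,0,0,0,0.03,-3.7,0.53],[0,0,0,0,0.03,-4.3,0.53],[0,0,0,0,0.03,-4.8,0.53],[0,0,0,0,0.03,-5.2,0.53],[0,0,0,0,0.03,-5.5,0.53],[0,0,0,0,0.03,-5.52,0.53],[0,0,0,0,0.03,-5.52,0.53]]}}

```text
t: 3.22
position: [0.4594, 0.009, 0.0844]
orientation: [-0.701, 0.701, -0.091, 0.092]
wrist_force: [0.1, 0.1, 0.5]
opening: 0.0652
```

Run:
```python
from h import *
s=get_state();print(s["qpos"].round(3),s["position"],s["wrist_force"])
f=grab_frame("side");g=grab_frame("top")
a=cv2.resize(f["image"][165:275,205:335],None,fx=3.5,fy=3.5);b=cv2.resize(g["image"][160:250,180:300],None,fx=3,fy=3)
H=max(a.shape[0],b.shape[0]);c=np.zeros((H,a.shape[1]+b.shape[1],3),np.uint8);c[:a.shape[0],:a.shape[1]]=a;c[:b.shape[0],a.shape[1]:]=b
cv2.imwrite("pics/grasp.png",cv2.resize(c,None,fx=min(1,799/c.shape[1]),fy=min(1,799/c.shape[1])))
```

```text
[-0.244  0.017  2.039  0.     1.084  0.016] [0.45939284 0.00897364 0.08442744] [0.10306696 0.0738072  0.50137713]
```

View pics/grasp.png

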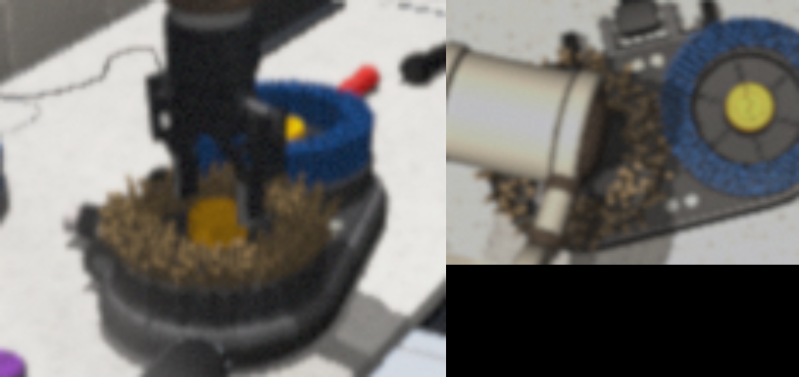

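The side view shows the fingers on either side of the yellow cap inside the tan bristles, with only light forces. Closing now.

Call:
{"op": "step_arm", "data": {"targets": [[0,0,0,0,0,0,0.2],[0,0,0,0,0,0,-0.2],[0,0,0,0,0,0,-0.2],[0,0,0,0,0,0,-0.2],[0,0,0,0,0,0,-0.2],[0,0,0,0,0,0,-0.2]], "newtons": 60}}

```text
t: 4.08
position: [0.4594, 0.009, 0.0852]
orientation: [-0.701, 0.701, -0.091, 0.092]
wrist_force: [-2.5, 0.3, 7.5]
opening: 0.044
```

```bash
python3 -c "
from h import *
s=get_state();print(s['position'],s['wrist_force'],s['ft_torque'],s['opening'],s['joint_efforts'])"
```

```text
[0.45944351 0.00895001 0.08516674] [-2.50210742  0.2663921   7.507855  ] [0.09338136 0.48568207 0.00566702] 0.0440277947549057 [-2.57441550e-01 -2.70303315e+01 -2.75468534e+01  5.02204662e-02
 -8.68125334e-01 -5.40491354e-03]
```

Call:
{"op": "step_arm", "data": {"targets": [[0,0,0.5,0,0,0,-0.2],[0,0,1,0,0,0,-0.2],[0,0,1.5,0,0,0,-0.2],[0,0,2,0,0,0,-0.2],[0,0,2.5,0,0,0,-0.2],[0,0,3,0,0,0,-0.2],[0,0,3,0,0,0,-0.2]]}}

```text
t: 4.95
position: [0.4601, 0.0111, 0.0861]
orientation: [0.709, -0.705, -0.0, -0.001]
wrist_force: [-2.4, 9.9, 14.3]
opening: 0.0438
```

```bash
python3 -c "
from h import *
s=get_state();print(s['position'],s['qpos'],s['wrist_force'],s['ft_torque'],s['opening'],s['joint_efforts'])"
```

```text
[0.46005352 0.01113719 0.08611973] [-0.24301912  0.01536286  2.03755876  0.00579376  1.08815478 -0.24510769] [-2.3722075   9.86056208 14.25601703] [ 1.77292756  0.86681076 -0.70560334] 0.043768640312685105 [ -3.91832069 -24.66325521 -26.13472581  -2.73387998  -1.91019081
  -0.79277342]
```

Turning +15° met −0.7 N·m and side forces, so it probably stopped or slipped. Trying the other way.

Call:
{"op": "step_arm", "data": {"targets": [[0,0,-1,0,0,0,-0.2],[0,0,-2,0,0,0,-0.2],[0,0,-3,0,0,0,-0.2],[0,0,-3.5,0,0,0,-0.2],[0,0,-4,0,0,0,-0.2],[0,0,-4.5,0,0,0,-0.2],[0,0,-5,0,0,0,-0.2]]}}

```text
t: 5.82
position: [0.4616, 0.01, 0.0858]
orientation: [0.691, -0.689, 0.151, -0.155]
wrist_force: [3.8, 5.7, 4.1]
opening: 0.0435
```

Run:
```python
from h import *
s=get_state();print(s['position'],s['qpos'],s['wrist_force'],s['ft_torque'],s['opening'],s['joint_efforts'],s['orientation'])
f=grab_frame("side")
cv2.imwrite("pics/turn1.png",cv2.resize(f["image"][150:275,195:335],None,fx=5,fy=4.8,interpolation=cv2.INTER_CUBIC))
```

```text
[0.46160024 0.00997275 0.0857911 ] [-0.24342014  0.01643133  2.03723096  0.00372583  1.08254444  0.1911786 ] [3.84834779 5.70939317 4.12387593] [ 1.10412968 -0.79989831  0.11427707] 0.04351901666051429 [ -2.69880474 -27.38475502 -25.73105872  -1.74773902   0.76384451
  -0.21905461] [ 0.69145657 -0.68922679  0.151113   -0.15498097]
```

View pics/turn1.png

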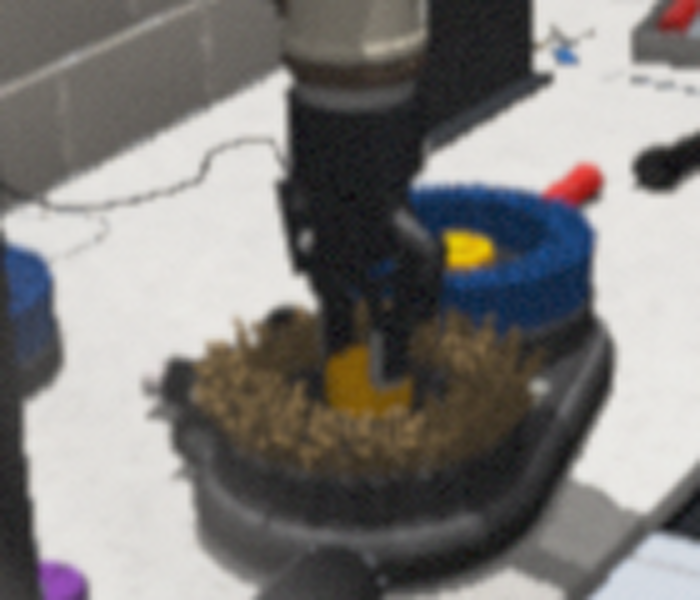

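The cap is held centrally between the fingers, and clockwise turning meets only +0.1 N·m. The clockwise way therefore loosens, and the counter-clockwise −0.7 N·m was the stop. The cap is now about 30–40° loose, so I'll turn another −40°, easing sideways with the small forces.

Call:
{"op": "step_arm", "data": {"targets": [[0,0,-1,0.03,0.03,0,-0.2],[0,0,-2,0.03,0.03,0,-0.2],[0,0,-3,0.03,0.03,0,-0.2],[0,0,-4,0.03,0.03,0,-0.2],[0,0,-5,0.03,0.03,0,-0.2],[0,0,-6,0.03,0.03,0,-0.2],[0,0,-7,0.03,0.03,0,-0.2],[0,0,-8,0.03,0.03,0,-0.2],[0,0,-8,0.03,0.03,0,-0.2],[0,0,-8,0.03,0.03,0,-0.2]]}}

```text
t: 7.12
position: [0.4618, 0.0097, 0.0854]
orientation: [0.598, -0.596, 0.378, -0.38]
wrist_force: [5.2, 2.9, 3.7]
opening: 0.0437
```

Run:
```python
from h import *
s=get_state();print(s['position'],s['qpos'],s['wrist_force'],s['ft_torque'],s['opening'],s['orientation'])
```

```text
[0.46177353 0.00971138 0.0853611 ] [-2.42265847e-01  1.88243145e-02  2.03577704e+00  1.11072647e-03
  1.08251288e+00  8.88625949e-01] [5.20927471 2.87669426 3.67452537] [ 0.35973921 -1.01039376 -0.02995751] 0.04373335944304243 [ 0.59777767 -0.59611348  0.37762518 -0.38040741]
```

Torque is still about zero. A gentle lift of 5 mm next, to test whether it is free.

Call:
{"op": "step_arm", "data": {"targets": [[0,0,0,0.03,0,0.05,-0.2],[0,0,0,0.03,0,0.1,-0.2],[0,0,0,0.03,0,0.15,-0.2],[0,0,0,0.03,0,0.2,-0.2]]}}

```text
t: 7.62
position: [0.4601, 0.0098, 0.0887]
orientation: [-0.597, 0.597, -0.38, 0.379]
wrist_force: [3.7, 0.6, -2.7]
opening: 0.0431
```

Run:
```python
from h import *
s=get_state();print(s['position'],s['wrist_force'],s['ft_torque'],s['opening'])
```

```text
[0.46007452 0.00982633 0.08873655] [ 3.67792984  0.60397647 -2.730045  ] [ 0.09532514 -0.73185871  0.03891382] 0.04314236578088037
```

Call:
{"op": "step_arm", "data": {"targets": [[0,0,0,0,0,0.1,-0.2],[0,0,0,0,0,0.2,-0.2],[0,0,0,0,0,0.3,-0.2],[0,0,0,0,0,0.4,-0.2]]}}

```text
t: 8.12
position: [0.4606, 0.0101, 0.0995]
orientation: [0.597, -0.597, 0.38, -0.379]
wrist_force: [2.2, 1.2, -1.4]
opening: 0.0433
```

Run:
```python
from h import *
s=get_state();print(s['position'],s['wrist_force'],s['ft_torque'],s['opening'])
f=grab_frame("side")
cv2.imwrite("pics/lift1.png",cv2.resize(f["image"][150:275,195:335],None,fx=5,fy=4.8,interpolation=cv2.INTER_CUBIC))
```

```text
[0.46057214 0.0100614  0.09953354] [ 2.23294755  1.17547127 -1.40927463] [ 0.11485506 -0.20336519  0.003623  ] 0.043294906812573496
```

View pics/lift1.png

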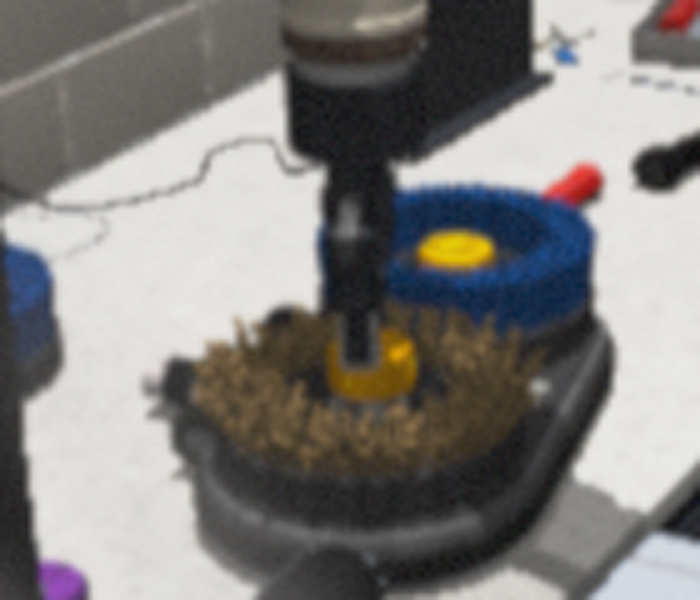

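The cap has risen with the fingers: it sits at (372,365) with the grey spindle showing below it at (375,408). I'll lift it straight to about 100 mm above its seat.

Call:
{"op": "step_arm", "data": {"targets": [[0,0,0,0,0,0.3,-0.2],[0,0,0,0,0,0.6,-0.2],[0,0,0,0,0,0.9,-0.2],[0,0,0,0,0,1.3,-0.2],[0,0,0,0,0,1.8,-0.2],[0,0,0,0,0,2.4,-0.2],[0,0,0,0,0,2.9,-0.2],[0,0,0,0,0,3.2,-0.2],[0,0,0,0,0,3.4,-0.2],[0,0,0,0,0,3.4,-0.2],[0,0,0,0,0,3.4,-0.2],[0,0,0,0,0,3.4,-0.2]]}}

```text
t: 9.68
position: [0.4603, 0.0098, 0.1836]
orientation: [-0.597, 0.597, -0.38, 0.379]
wrist_force: [0.3, 1.4, -0.6]
opening: 0.0433
```

Run:
```python
from h import *
s=get_state();print(s['position'],s['wrist_force'],s['ft_torque'],s['opening'],s['dq'].round(3))
f=grab_frame("side")
h=cv2.cvtColor(f["image"],cv2.COLOR_BGR2HSV);m=cv2.inRange(h,(12,130,80),(36,255,255))
N,_,st,c=cv2.connectedComponentsWithStats(m)
for i in range(1,N):
    if st[i,4]>40: print(st[i],c[i])
for z in(.1,.175,.2): print(z,proj(f,(.4600,.0085,z)))
for u in(-24,24): print(proj(f,(.46+.87*u/1000,.0085+.49*u/1000,.1875)))
cv2.imwrite("pics/lift2.png",cv2.resize(f["image"][120:270,180:340],None,fx=4.9,fy=4,interpolation=cv2.INTER_CUBIC))
```

```text
[0.46026703 0.00984143 0.18362705] [ 0.33223572  1.42520122 -0.56346741] [-0.05239217 -0.01445603  0.03366617] 0.043331877822217674 [-0.002 -0.002 -0.004  0.001  0.    -0.001]
[350 144  10  14 114] [354.14912281 150.18421053]
[261 191  33  15 253] [276.45059289 200.12252964]
[135 235  34  50 981] [150.70846075 257.61977574]
0.1 (np.float64(268.256710667491), np.float64(225.77759285160334))
0.175 (np.float64(267.4361036737166), np.float64(201.13132637001243))
0.2 (np.float64(267.153865184319), np.float64(192.62760522684835))
(np.float64(276.14268253665307), np.float64(196.7229165836526))
(np.float64(258.4518475672447), np.float64(197.07353969517888))
```

View pics/lift2.png

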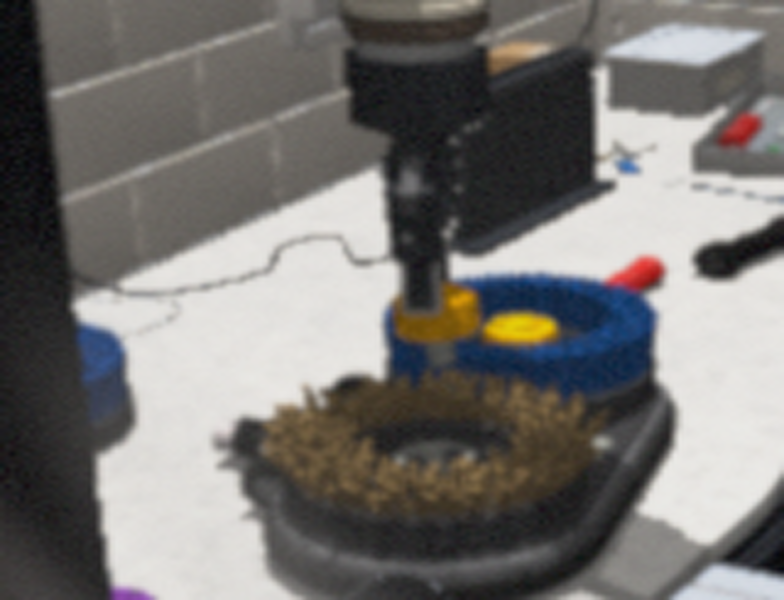

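The cap is free of the spindle and held at (437,312) in the crop, with its grey stem below at (440,352) and the empty worn spindle at (437,455). The blue brush's cap and the tools are undisturbed. One check for level: fit the cap's lower edge against the projection of a level cap.

Run:
```python
from h import *
f=grab_frame("side"); im=f["image"]
cv2.imwrite("pics/lvl.png",cv2.resize(im[180:220,245:297],None,fx=15,fy=15,interpolation=cv2.INTER_CUBIC))
h=cv2.cvtColor(im,cv2.COLOR_BGR2HSV);m=cv2.inRange(h,(12,130,60),(36,255,255))
a=np.linspace(0,2*np.pi,180)
for z in (.170,.173,.176,):
    P=np.array([proj(f,(.46+.024*np.cos(t),.009+.024*np.sin(t),z)) for t in a])
    print(z,[(u,round(P[np.abs(P[:,0]-u)<.6][:,1].max(),1)) for u in range(260,276,2)])
print([(u,np.flatnonzero(m[185:215,u]).max()+185.5) for u in range(260,277,2) if m[185:215,u].any()])
print([(u,np.flatnonzero(m[185:215,u]).min()+184.5) for u in range(260,277,2) if m[185:215,u].any()])
```

```text
0.17 [(260, np.float64(205.4)), (262, np.float64(206.0)), (264, np.float64(206.4)), (266, np.float64(206.5)), (268, np.float64(206.5)), (270, np.float64(206.3)), (272, np.float64(205.9)), (274, np.float64(205.4))]
0.173 [(260, np.float64(204.3)), (262, np.float64(205.0)), (264, np.float64(205.3)), (266, np.float64(205.5)), (268, np.float64(205.5)), (270, np.float64(205.3)), (272, np.float64(204.9)), (274, np.float64(204.3))]
0.176 [(260, np.float64(203.3)), (262, np.float64(204.0)), (264, np.float64(204.3)), (266, np.float64(204.4)), (268, np.float64(204.4)), (270, np.float64(204.3)), (272, np.float64(203.9)), (274, np.float64(203.2))]
[(262, np.float64(203.5)), (264, np.float64(204.5)), (266, np.float64(204.5)), (268, np.float64(204.5)), (270, np.float64(204.5)), (272, np.float64(204.5)), (274, np.float64(203.5)), (276, np.float64(202.5))]
[(262, np.float64(198.5)), (264, np.float64(198.5)), (266, np.float64(198.5)), (268, np.float64(198.5)), (270, np.float64(190.5)), (272, np.float64(190.5)), (274, np.float64(191.5)), (276, np.float64(192.5))]
```

View pics/lvl.png

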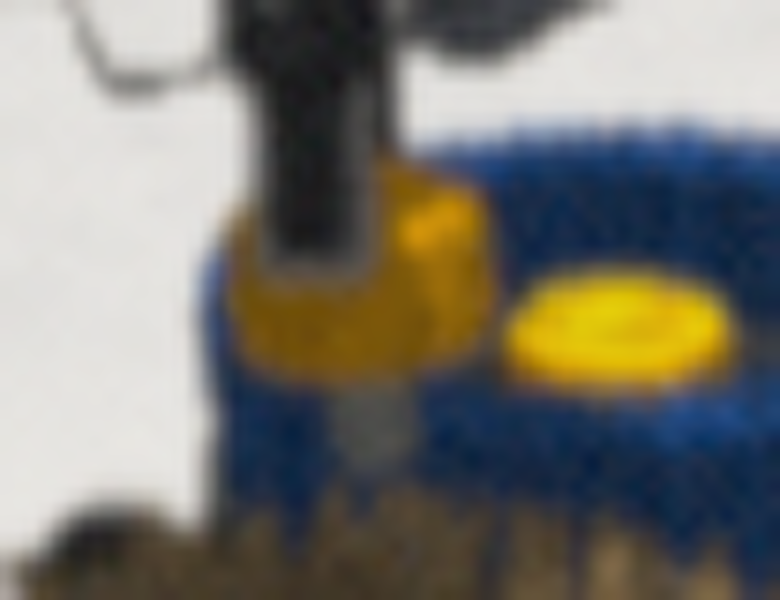

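The lower edge matches a level cap with its underside at z ≈ 0.175 to within a pixel, and the stem hangs straight below at (370,430) in the crop. The arm is at rest, so I'm handing in.

```bash
python3 -c "
from h import *
print(get_state()['t'],sign_off())"
```

```text
the job is handed in; nothing more can be done
9.775 None
```

The worn brush's yellow cap is off. I handed in with it held still and level, its underside about 10 cm above its seat on the spindle, at 9.8 s of the 38 s allowed.

- **Finding the thread:** counter-clockwise from above met a stop (about 0.7 N·m, with some slip in the fingers). Clockwise ran freely, so this cap loosens clockwise. I turned it about 65° clockwise from where I gripped it, then lifted it straight off without snagging.
- **Last checks:** the cap's lower edge in the side view fits a level cap with its underside about 175 mm above the worktop, to within a pixel. Joint speeds and wrist forces were about zero. The blue brush's cap and the tools looked undisturbed.
- **Disagreements:** the gripper read 43–44 mm on a 48 mm knob, which I put down to the ribs without confirming it. The fingers also saw side and upward forces up to about 14 N while turning; these were gone after the lift.

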